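# Release a glass colour plate and show its label over the grey viewing pad

### The arm

A 6-joint arm with a two-finger parallel gripper is mounted at the origin on the work surface. World frame = base frame: x ahead of the robot, y to its left, z up, the work surface at z = 0. Lengths are in mm, angles in rad, forces in N, time in s.
With the tool pointing down it reaches from about 300 to 775 mm from the base axis. Payload 14.6 kg.
Tool frame: the origin (TCP) lies at the very end of the fingers, on their centre line; the grasp point (between the pads) lies 19 mm behind it; z points along the fingers, y is the direction in which the jaws open and shut (so a half turn about z gives the same grasp; the last joint's range is limited). The gripper opens to 94 mm and grips with 3 to 60 N. Pads are 16 mm wide; open, the fingers measure 119 mm over their backs; the gripper's body (75 mm by 177 mm) begins 78 mm behind the grasp point.
Start: joints at [1.241, 0.3, 1.521, -0, 1.321, -0.067], TCP at [142.88, 531.107, 205.446] pointing down, gripper open.
Joint ranges: [-3.03, 3.03], [-0.79, 2.21], [0.23, 2.52], [-1.04, 4.18], [0, 3.07], [-2.55, 2.55]. Speed limits (rad/s): [2.22, 2.22, 2.57, 3.14, 3.14, 3.14].

### API

Orientations are given as [roll, pitch, yaw] about the fixed x, y, z axes, in that order (R = Rz(yaw) Ry(pitch) Rx(roll)).
In Python, from cell import manip gives the robot as it stands.
- The arm moves only by the shell command python3 -m pendant 'ROWS' [FORCE]. ROWS is JSON, a list of rows, each an object with "claw": the finger opening in m, from 0 to 0.094; "delta_pos": the shift along the tool's x, y, z in m, a list of three; "rotation": the turn, a rotation vector about the tool's x, y, z in rad, a list of three. A call has 1 to 10 rows; each row is the pose to reach, as a shift and turn from the pose measured when the call began, along the tool's axes at that moment; what a row does not reach only later rows make up. A row lasts 1/8 s, in which the tool goes at most 62.5 mm and 10.7 degrees, less where a joint would pass 70% of its speed; a pose out of reach is approached as far as the arm can. A call with a gripper value outside its range is refused whole. The fingers move at their own pace and stop on an object; FORCE is the grip in N (left out, the last holds). Time passes only in rows, so rows that repeat a pose let the fingers close. It gives the time, the measured TCP pose, the force and the opening at its end, in the units of the state.
- manip.read_state(): the state, without advancing time (a new reading comes with each control period).
- manip.camera(name): name is "scene" or "side" or "wrist"; returns the picture (420x560x3 uint8, red, green, blue); there is no depth.
- manip.camera_model(name): a dict with "fx", "fy", "cx", "cy" (pixels), "cam_to_world" (4x4, takes a point from camera to world coordinates); the wrist camera has in their place "T_tool_cam" (4x4, takes a point from camera to tool coordinates, whose origin is the TCP and whose axes are the flange's). Camera axes: x right, y up, looking along -z (the intrinsics and any distortion apply to the point x, -y, -z); pixel columns grow to the right and rows downward; lengths in mm; the calibration is good to about 2 mm. A picture is of the moment at which its call begins: read the wrist's pose just before it. camera_model takes no time and is no camera call.
- manip.sign_off(): hands the job in, once; it reports no verdict.
The state is a dict: "clock": time; "joints": joint angles; "qd": joint speeds; "effort": joint torques, N m; "eef_pos": TCP position; "eef_rot": TCP orientation; "wrist_force": force on the tool from outside, world axes, zero at the start; "moment": the same for the moment, N m; "finger_gap": finger opening in mm.
Only numpy, scipy, OpenCV 4.12 (cv2) and the standard library are available. Lean on these libraries where they do the work, as an engineer would, in place of code of your own. Each camera call takes 0.05 s, during which the arm holds its last target.

### The job

Turn the black click knob of the clamp stand anticlockwise (from above) past its detent, so that the red arm swings off the glass plate, then draw the plate up by its clear part; the gripper must not touch the frosted end, which has the small corner notch and the label. Finish holding the plate still, a hand's breadth above the grey pad, frosted end over the pad's middle, label face up and leaning at 45 degrees or flatter. Leave the tin, jar and sanding block alone.

Things in the scene. Friction and masses are not known exactly. Their poses are not given: they have to be found in the camera images.
- keeper (a joint): Angle (rad) of the black click knob with its red keeper arm, on a vertical axis. 0 = locked, arm over the middle of the plate; grows anticlockwise seen from above, end stop 1.2. A spring detent resists (about 0.18 N m at first, less later) until its crest at 0.6, then the knob snaps on to the stop at 1.2 and stays. Let go before the crest, it springs back to 0.
- keeper_grip (a point): On the knob's axis, 106 mm above the table, inside its grip bar: 44 mm long (this point's x), 14 mm wide (y), from 21 mm below to 13 mm above this point. Under the bar a 44 mm disc (top 22 mm below this point) and the red arm (14 mm wide, 5 mm thick, top 21 mm below), reaching 116 mm from the axis along -y, 3.5 mm above the plate. x, y turn with the knob; z up.
- stand: Fixed clamp stand: grey base plate 150 (x) x 260 (y) x 8 mm, origin at the centre of its underside on the table. At y = +52.5 mm a post of 40 mm diameter carries the knob; at y = -52.5 mm sits the plate's round holder. A small spring strut under the knob, 64 to 72 mm above the table, runs to a thin pivot post at y = +102.5 mm.
- holder: Fixed dark steel disc, 136 mm diameter, 8 mm thick; origin at the centre of its underside, 8 mm above the table; any yaw. Its x runs along the plate. Grey jaws at 38 to 66 mm either side of the centre along x, 24 mm wide, tops 30 mm above this origin, hold the plate's lowest 22 mm in an 8 mm slot, open upwards. Between the jaws (76 mm) both faces are free.
- plate: Loose glass plate, 120 long (x), 6 thick (y), 60 mm high (z), 0.13 kg, standing on its long edge. Origin: middle of its lower edge, 16 mm above the table at first. x = -60 to +15 mm is clear greenish glass, +15 to +60 mm frosted white. An 11 x 11 mm notch is cut from the frosted end's upper corner (+x, +z). The label is on the frosted end's +y face: +y must end pointing up.
- plate_label (a point): Centre of the yellow label (28 x 36 mm, with a blue swatch) on the plate's +y face: at x = 33, y = 3, z = 30 mm of the plate's frame; same axes as the plate.
- pad: Fixed square grey viewing pad with a black rim, 130 x 130 x 6 mm, origin at the centre of its underside on the table.
- tin: Bystander: round filler tin, 90 mm diameter, 70 mm high, origin at the centre of its underside. Leave alone.
- hardener: Bystander: small jar with red cap, 48 mm diameter, 80 mm high, origin at the centre of its underside. Leave alone.
- sander: Bystander: cork sanding block 110 x 60 x 30 mm, origin at the centre of its underside. Leave alone.
Mind the look-alikes: they are no part of the job. Leave any brown look-alike of the plate alone. What is shaped like the pad but brown is not meant.

How it is judged:
By the outcome, as a careful person would: the job done as asked, in the order asked, and still so for the second after the job is handed in, while the arm keeps its last pose, push and grip.
It also fails if it takes over 58 s, if anything falls off the work surface, if the arm or the gripper's body presses on something with over 40 N, if the wrist force passes 120 N, or if a joint passes its speed limit or range.

## Working session

There is one attempt and no reset: what is moved stays moved. The work goes in short steps, Python scripts to look and compute and a shell command to move; the robot and the scene stay as the last step left them, time stands still between calls to the robot, and variables do not carry over. Pictures are saved under pics/ and viewed, and the job is handed in when it is done.

```bash
ls; mkdir -p pics
python3 - <<'E'
from cell import manip
import cv2
print(manip.read_state())
for n in ("scene","side","wrist"):
    im=manip.camera(n); cv2.imwrite(f"pics/{n}0.png",im[:,:,::-1]); print(n,manip.camera_model(n))
E
```

```text
pics
{'clock': 0.0, 'joints': array([ 1.24137672e+00,  3.00485958e-01,  1.52162459e+00, -6.77771275e-06,
        1.32070174e+00, -6.66149418e-02]), 'qd': array([-0.00149724, -0.0016942 , -0.00126721,  0.00089712, -0.00170965,
        0.00186531]), 'effort': array([ 1.99947266e-03, -5.31803834e+01, -3.52736521e+01,  7.09479419e-02,
        2.43659428e-02, -8.04113120e-05]), 'eef_pos': array([142.80542997, 530.8447588 , 204.85978218]), 'eef_rot': array([-3.14037529e+00, -7.46354610e-05,  2.87878962e+00]), 'wrist_force': array([-0.11964747,  0.17049941,  0.16995213]), 'moment': array([ 0.03142186,  0.01088537, -0.04811546]), 'finger_gap': 94.31886149248753}
scene {'fx': 470.35264638878874, 'fy': 470.35264638878874, 'cx': 278.0391537752036, 'cy': 205.46406381415483, 'cam_to_world': array([[ 1.18332089e-01, -7.72773233e-01,  6.23553563e-01,
         1.55088638e+03],
       [ 9.92919446e-01,  9.86729112e-02, -6.61409856e-02,
        -1.08005768e+02],
       [-1.04158621e-02,  6.26965060e-01,  7.78977743e-01,
         1.23755612e+03],
       [ 0.00000000e+00,  0.00000000e+00,  0.00000000e+0
[... 260 characters left out ...]
-01,  6.77655708e-01, -6.42131728e-01,
        -9.16063091e+02],
       [ 3.15790693e-04,  6.87912827e-01,  7.25793251e-01,
         1.12654662e+03],
       [ 0.00000000e+00,  0.00000000e+00,  0.00000000e+00,
         1.00000000e+00]])}
wrist {'fx': 341.7486570733859, 'fy': 341.7486570733859, 'cx': 284.4157589157329, 'cy': 214.37845964859207, 'T_tool_cam': array([[-1.69974069e-04,  9.70156811e-01,  2.42478315e-01,
         7.05250412e+01],
       [ 9.99999971e-01,  2.06061311e-04, -1.23465557e-04,
        -5.62793860e-01],
       [-1.69746350e-04,  2.42478287e-01, -9.70156818e-01,
        -1.78177913e+02],
       [ 0.00000000e+00,  0.00000000e+00,  0.00000000e+00,
         1.00000000e+00]])}
```

View pics/scene0.png

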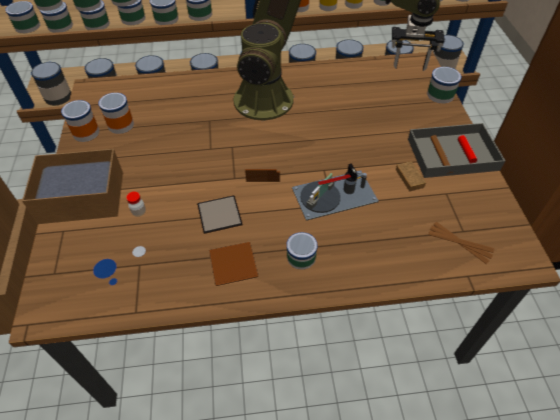

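View pics/side0.png

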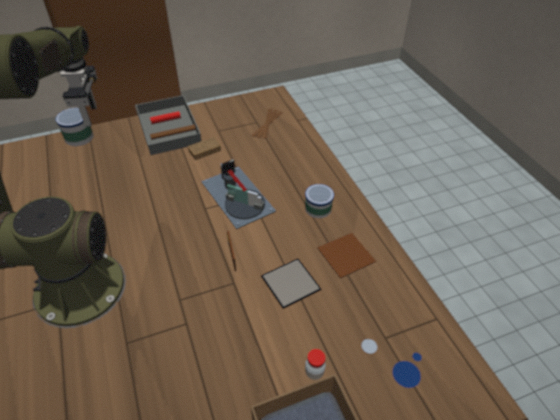

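View pics/wrist0.png

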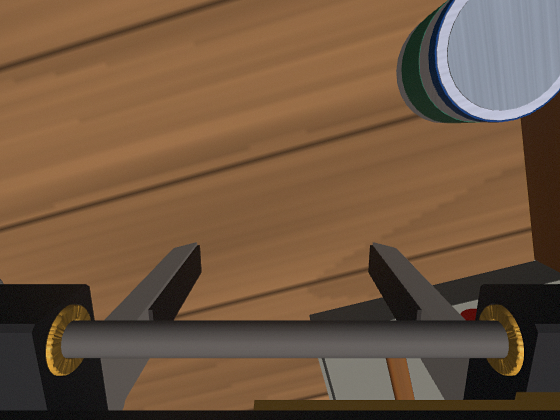

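```bash
cat > h.py <<'E'
import numpy as np, cv2
from cell import manip
from scipy.spatial.transform import Rotation as R
def toolT(st):
    T=np.eye(4); T[:3,:3]=R.from_euler('xyz',st['eef_rot']).as_matrix(); T[:3,3]=st['eef_pos']; return T
def cam(name,st=None):
    m=manip.camera_model(name)
    T=np.array(m['cam_to_world']) if name!='wrist' else toolT(st)@np.array(m['T_tool_cam'])
    return m,T
def ray(name,u,v,st=None):
    m,T=cam(name,st); d=np.array([(u-m['cx'])/m['fx'],-(v-m['cy'])/m['fy'],-1.])
    d=T[:3,:3]@d; return T[:3,3],d/np.linalg.norm(d)
def onz(name,u,v,z,st=None):
    o,d=ray(name,u,v,st); return o+d*(z-o[2])/d[2]
def tri(*rs):
    A=np.zeros((3,3));b=np.zeros(3)
    for o,d in rs:
        P=np.eye(3)-np.outer(d,d);A+=P;b+=P@o
    p=np.linalg.solve(A,b); return p,[round(float(np.linalg.norm((np.eye(3)-np.outer(d,d))@(p-o))),2) for o,d in rs]
def proj(name,p,st=None):
    m,T=cam(name,st); q=np.linalg.inv(T)@np.append(p,1.); return m['cx']+m['fx']*q[0]/-q[2], m['cy']-m['fy']*q[1]/-q[2]
E
python3 - <<'E'
import cv2
a=cv2.imread('pics/scene0.png');b=cv2.imread('pics/side0.png')
print({n:None for n in ()})
c=cv2.resize(a[155:220,285:385],None,fx=8,fy=8,interpolation=cv2.INTER_CUBIC);cv2.imwrite('pics/c1.png',c)
c=cv2.resize(b[150:230,190:290],None,fx=7,fy=7,interpolation=cv2.INTER_CUBIC);cv2.imwrite('pics/c2.png',c)
E
```

```text
{}
```

View pics/c1.png

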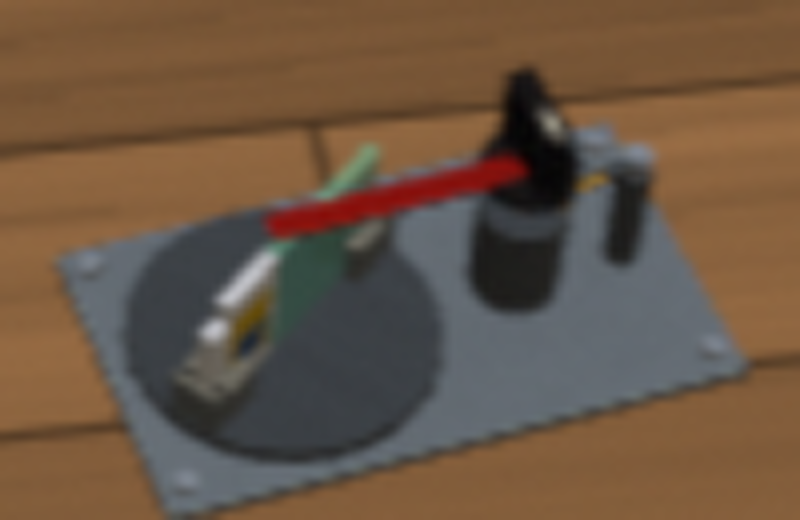

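View pics/c2.png

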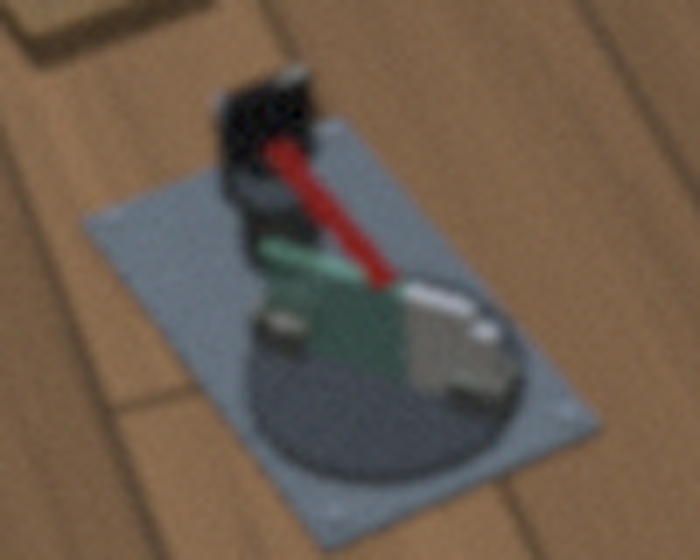

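Run:
```python
from h import *
s=lambda x,y:(285+x/8,155+y/8)
d=lambda x,y:(190+x/7,150+y/7)
for p in [(60,262),(175,515),(748,370),(610,130)]: print('scene',onz('scene',*s(*p),8).round(1))
for p in [(85,220),(325,548),(605,425),(340,120)]: print('side',onz('side',*d(*p),8).round(1))
S=lambda a,b:print(a,b,tri(ray('scene',*s(*a)),ray('side',*d(*b))))
print('arm tip, arm root, plate clear top end, notch top')
S((273,225),(385,275));S((375,150),(265,243));S((300,245),(402,290))
# disc
print(onz('scene',*s(282,335),16),onz('side',*d(388,382),16))
# pads etc
a=cv2.imread('pics/scene0.png');
c=cv2.resize(a[155:300,180:330],None,fx=5,fy=4,interpolation=cv2.INTER_CUBIC);cv2.imwrite('pics/c3.png',c)
```

```text
scene [494.9  55.3   8. ]
scene [636.7  83.2   8. ]
scene [591.4 334.5   8. ]
scene [449.1 308.4   8. ]
side [444.7 301.    8. ]
side [490.4  48.2   8. ]
side [637.6  74.7   8. ]
side [587.8 327.6   8. ]
arm tip, arm root, plate clear top end, notch top
(273, 225) (385, 275) (array([551.19281161, 134.06352446,  83.19858636]), [0.5, 0.5])
(375, 150) (265, 243) (array([507.87462143, 185.06844459,  73.88941863]), [1.16, 1.16])
(300, 245) (402, 290) (array([557.39864063, 141.44611056,  70.2937194 ]), [5.98, 5.98])
[554.12936979 141.64285111  16.        ] [548.68691001 130.85453315  16.        ]
```

View pics/c3.png

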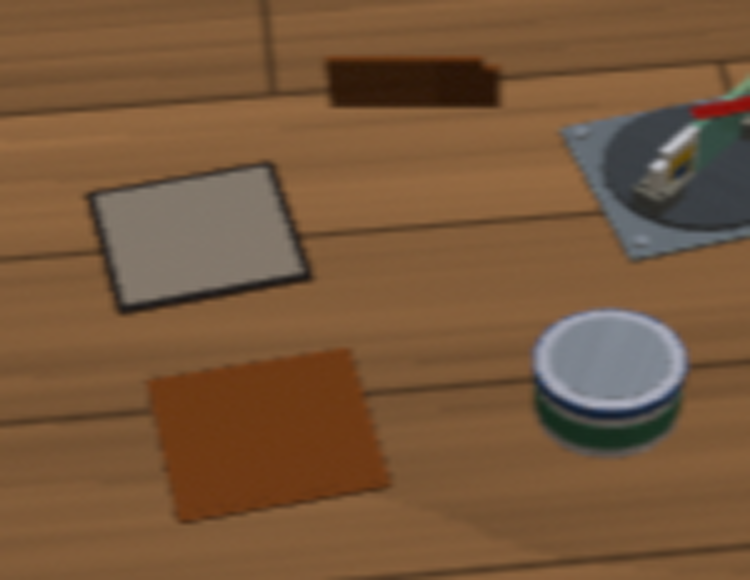

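The stand is at scene px (335,193), the grey pad with a black rim at (220,213), a brown pad look-alike at (233,263), and a brown plate look-alike at (262,175). The glass plate stands on the dark disc at about (322,187). I'll fly over the stand for a closer view.

```bash
python3 -m pendant '[{"claw":0.094,"delta_pos":[-0.047,-0.022,-0.05],"rotation":[0,0,0.18]},{"claw":0.094,"delta_pos":[-0.094,-0.044,-0.095],"rotation":[0,0,0.36]},{"claw":0.094,"delta_pos":[-0.141,-0.066,-0.095],"rotation":[0,0,0.54]},{"claw":0.094,"delta_pos":[-0.188,-0.087,-0.095],"rotation":[0,0,0.72]},{"claw":0.094,"delta_pos":[-0.235,-0.109,-0.095],"rotation":[0,0,0.9]},{"claw":0.094,"delta_pos":[-0.282,-0.130,-0.095],"rotation":[0,0,1.08]},{"claw":0.094,"delta_pos":[-0.329,-0.152,-0.095],"rotation":[0,0,1.26]},{"claw":0.094,"delta_pos":[-0.376,-0.174,-0.095],"rotation":[0,0,1.44]},{"claw":0.094,"delta_pos":[-0.423,-0.195,-0.095],"rotation":[0,0,1.62]},{"claw":0.094,"delta_pos":[-0.469,-0.217,-0.095],"rotation":[0,0,1.8]}]'
python3 -m pendant '[{"claw":0.094,"delta_pos":[0,0,0],"rotation":[0,0,0.18]},{"claw":0.094,"delta_pos":[0,0,0],"rotation":[0,0,0.36]},{"claw":0.094,"delta_pos":[0,0,0],"rotation":[0,0,0.54]},{"claw":0.094,"delta_pos":[0,0,0],"rotation":[0,0,0.72]},{"claw":0.094,"delta_pos":[0,0,0],"rotation":[0,0,0.9]},{"claw":0.094,"delta_pos":[0,0,0],"rotation":[0,0,0.9]}]'
python3 - <<'E'
from h import *
st=manip.read_state();print(st)
im=manip.camera('wrist');cv2.imwrite('pics/w1.png',im[:,:,::-1]);np.save('w1.npy',np.r_[st['eef_pos'],st['eef_rot']])
E
```

```text
clock: 1.4
eef_pos: [540.5, 198.3, 300.0]
eef_rot: [-3.141, 0.001, 1.073]
wrist_force: [0.1, 0.3, -0.9]
finger_gap: 94.0
clock: 2.15
eef_pos: [540.4, 198.3, 299.7]
eef_rot: [3.141, 0.001, 0.174]
wrist_force: [0.7, -0.9, -0.2]
finger_gap: 93.7
{'clock': 2.15, 'joints': array([ 2.88359211e-01,  3.08670146e-01,  1.29361302e+00, -6.56886659e-04,
        1.54059941e+00,  1.68531800e+00]), 'qd': array([ 0.00096665, -0.00138092, -0.00011071,  0.00083827, -0.00169005,
       -0.10591702]), 'effort': array([-3.78531497e-02, -5.56738150e+01, -3.72807670e+01, -1.57548719e-03,
       -7.21764425e-02,  2.10056528e+00]), 'eef_pos': array([540.43175626, 198.29740028, 299.74915635]), 'eef_rot': array([3.14079299e+00, 1.20646068e-03, 1.73857307e-01]), 'wrist_force': array([ 0.68008959, -0.87427218, -0.15129777]), 'moment': array([-0.0222103 ,  0.1252252 ,  0.00483112]), 'finger_gap': 93.7308035619869}
```

Run:
```python
from h import *
# grey pad by mask of bright grey in scene & side, and look-alikes
for n in('scene','side'):
    im=cv2.imread(f'pics/{n}0.png'); hsv=cv2.cvtColor(im,cv2.COLOR_BGR2HSV)
    m=((hsv[...,1]<60)&(hsv[...,2]>90)&(hsv[...,2]<190)).astype(np.uint8)
    k,l,s,c=cv2.connectedComponentsWithStats(m)
    for i in range(1,k):
        if s[i,4]>500 and (s[i,3]<80):
            cn=cv2.findContours((l==i).astype(np.uint8),0,1)[0][0]; r=cv2.minAreaRect(cn)
            print(n,s[i],c[i].round(1),onz(n,*c[i],6).round(1),[onz(n,*p,6).round(0)[:2].tolist() for p in cv2.approxPolyDP(cn,6,True)[:,0]][:5])
f=lambda x,y:(180+x/5,155+y/4)
print('brown',[onz('scene',*f(*p),0).round(0) for p in[(332,105),(498,105)]])
print('tin',onz('scene',*f(610,360),70).round(0))
print('jar',onz('scene',135,198,80).round(0),'sander',onz('scene',410,175,30).round(0))
```

```text
scene [ 505    0   54   51 1520] [530.4  17.6] [-452.5 1363.7    6. ] [[-630.0, 1328.0], [-501.0, 1255.0], [-187.0, 1255.0], [-594.0, 1579.0]]
scene [ 281   15  134   44 2455] [340.4  38.9] [-393.6  405.4    6. ] [[-464.0, 781.0], [-557.0, 784.0], [-477.0, 751.0], [-484.0, 179.0], [-341.0, 118.0]]
scene [424  18  56  39 921] [457.1  33.4] [-364.6  960.3    6. ] [[-483.0, 1115.0], [-484.0, 1034.0], [-337.0, 940.0], [-368.0, 902.0], [-486.0, 959.0]]
scene [   8   36  234   53 5157] [127.   55.6] [-390.4 -581.1    6. ] [[-422.0, -60.0], [-490.0, -117.0], [-492.0, -1000.0], [-383.0, -957.0], [-342.0, -987.0]]
scene [438 135  31  31 544] [453.  149.9] [385.4 668.9   6. ] [[311.0, 637.0], [458.0, 635.0], [457.0, 699.0], [310.0, 716.0]]
scene [  36  163   74   36 1984] [ 74.1 180. ] [ 359.1 -705.2    6. ] [[290.0, -591.0], [286.0, -815.0], [427.0, -823.0], [425.0, -590.0]]
scene [ 292  178   87   41 1062] [340.4 198. ] [559.7 210.8   6. ] [[584.0, 335.0], [490.0, 316.0], [529.0, 293.0], [478.0, 294.0], [551.0, 246.0]]
scene [199 197  42  34 996] [218.9 213.3] [ 573.5 -202.2    6. ] [[509.0,
[... 449 characters left out ...]
, 1110.0], [-227.0, 910.0]]
side [138 106  58  39 963] [164.7 124.4] [391.3 684.2   6. ] [[494.0, 784.0], [301.0, 781.0], [302.0, 584.0], [491.0, 585.0], [318.0, 611.0]]
side [202 173  74  56 870] [230.7 200.2] [511.4 177.6   6. ] [[446.0, 311.0], [490.0, 52.0], [633.0, 77.0], [620.0, 158.0], [578.0, 79.0]]
side [ 264  260   54   46 1411] [290.4 282.1] [ 573.4 -203.8    6. ] [[622.0, -137.0], [511.0, -153.0], [525.0, -268.0], [637.0, -250.0]]
side [ 268  394   74   26 1092] [310.6 410.2] [ 479.8 -557.9    6. ] [[539.0, -600.0], [519.0, -532.0], [379.0, -541.0]]
brown [array([ 437., -101.,    0.]), array([452.,  15.,   0.])]
tin [776.  44.  70.]
jar [ 535. -462.   80.] sander [508. 464.  30.]
```

View pics/w1.png

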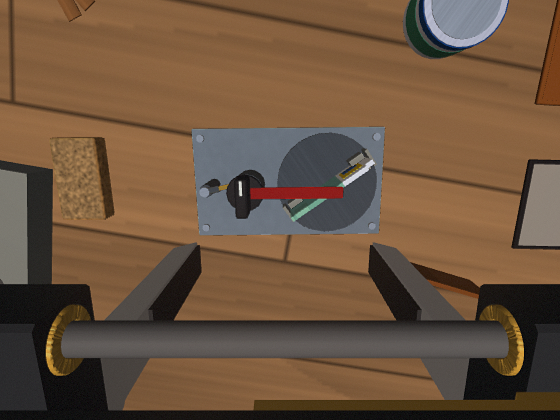

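Run:
```python
import cv2
a=cv2.imread('pics/w1.png')
c=cv2.resize(a[120:240,185:395],None,fx=3.8,fy=3.8,interpolation=cv2.INTER_CUBIC);cv2.imwrite('pics/c4.png',c)
```

```text
(no output)
```

View pics/c4.png

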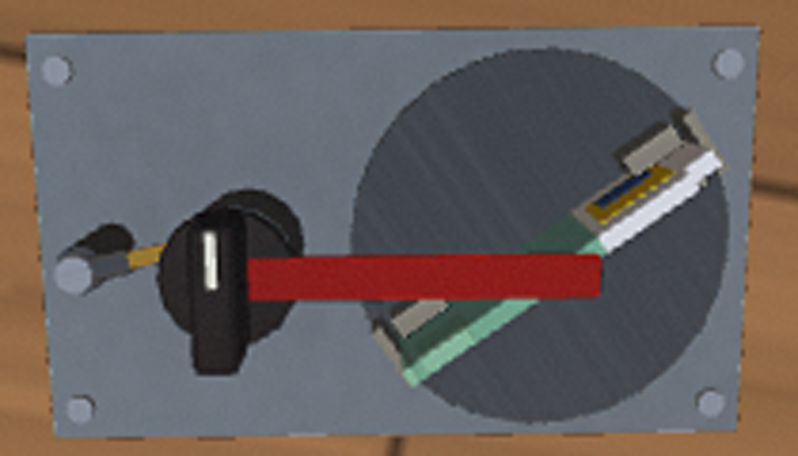

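Run:
```python
from h import *
v=np.load('w1.npy');st=dict(eef_pos=v[:3],eef_rot=v[3:])
f=lambda x,y:(185+x/3.8,120+y/3.8)
W=lambda p,z:print(p,z,onz('wrist',*f(*p),z,st).round(1))
print('knob');W((219,294),119)
print('base corners');[W(p,8) for p in[(28,35),(760,28),(738,430),(55,437)]]
print('arm');W((250,278),85);W((600,276),85)
print('disc');W((540,235),16)
print('plate top ends');W((408,377),76);W((718,160),65);W((412,385),76);W((602,243),76);W((580,218),76)
```

```text
knob
(219, 294) 119 [531.1 241.6 119. ]
base corners
(28, 35) 8 [587.1 330.6   8. ]
(760, 28) 8 [633.8  78.1   8. ]
(738, 430) 8 [489.1  50.4   8. ]
(55, 437) 8 [441.7 304.6   8. ]
arm
(250, 278) 85 [530.4 235.9  85. ]
(600, 276) 85 [549.5 130.2  85. ]
disc
(540, 235) 16 [549.9 140.5  16. ]
plate top ends
(408, 377) 76 [505.5 181.9  76. ]
(718, 160) 65 [589.3  97.4  65. ]
(412, 385) 76 [503.1 180.2  76. ]
(602, 243) 76 [558.5 130.   76. ]
(580, 218) 76 [565.  138.4  76. ]
```

```bash
python3 -m pendant '[{"claw":0.094,"delta_pos":[-0.003,-0.045,0.03],"rotation":[0,0,-0.01]},{"claw":0.094,"delta_pos":[-0.003,-0.045,0.085],"rotation":[0,0,-0.01]},{"claw":0.094,"delta_pos":[-0.003,-0.045,0.140],"rotation":[0,0,-0.01]},{"claw":0.094,"delta_pos":[-0.003,-0.045,0.160],"rotation":[0,0,-0.01]},{"claw":0.094,"delta_pos":[-0.003,-0.045,0.160],"rotation":[0,0,-0.01]}]'
python3 - <<'E'
from h import *
st=manip.read_state();print(st['eef_pos'],st['eef_rot'])
im=manip.camera('wrist');cv2.imwrite('pics/w2.png',im[:,:,::-1]);np.save('w2.npy',np.r_[st['eef_pos'],st['eef_rot']])
E
```

```text
clock: 2.82
eef_pos: [528.8, 241.7, 138.4]
eef_rot: [3.14, 0.004, 0.19]
wrist_force: [-0.0, 0.3, 0.4]
finger_gap: 94.2
[528.79828445 241.71554411 138.43379507] [3.14034859 0.00396901 0.19026241]
```

View pics/w2.png

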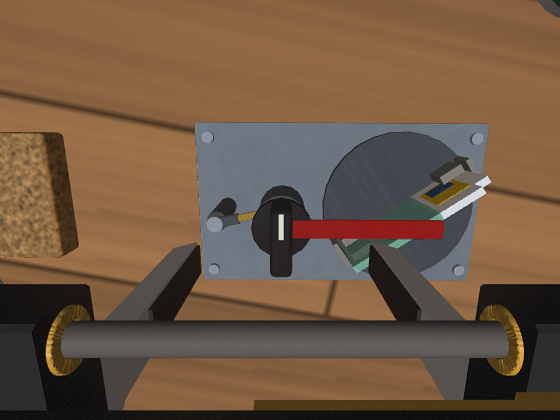

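Run:
```python
from h import *
v=np.load('w2.npy');st=dict(eef_pos=v[:3],eef_rot=v[3:])
a=cv2.imread('pics/w2.png')
cv2.imwrite('pics/c5.png',cv2.resize(a[180:290,220:340],None,fx=5,fy=5,interpolation=cv2.INTER_CUBIC))
T=toolT(st)
for u,w in [(281.5,238),(271,275),(292,275)]:
    p=onz('wrist',u,w,119,st);print(p.round(1),(np.linalg.inv(T)@np.append(p,1)).round(1))
```

```text
[533.7 244.2 119. ] [ 5.3 -1.5 19.4  1. ]
[508.6 246.1 119. ] [-18.9  -8.1  19.5   1. ]
[511.1 233.2 119. ] [-18.9   5.   19.5   1. ]
```

View pics/c5.png

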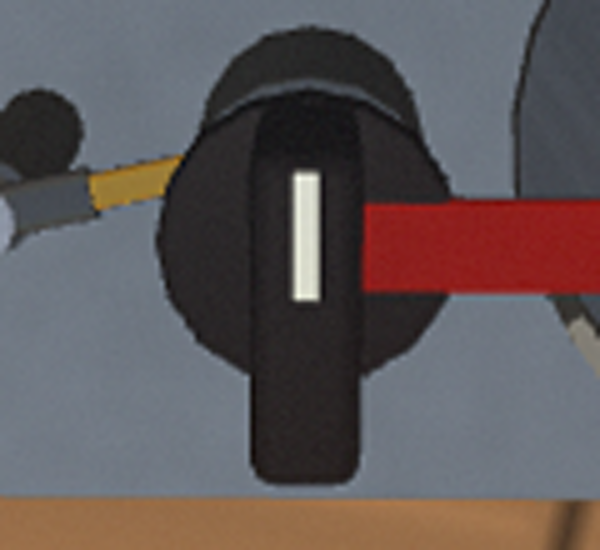

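Run:
```python
from h import *
v=np.load('w2.npy');st=dict(eef_pos=v[:3],eef_rot=v[3:]);T=toolT(st)
f=lambda x,y:(220+x/5,180+y/5)
for n,p,z in[('end',(305,484),119),('top155',(305,155),119),('top105',(305,105),119),('disc L',(157,240),84),('disc R',(452,190),84),('disc bottom',(303,390),84),('disc top',(305,92),84),('armU',(450,200),85),('armD',(450,293),85),('mark top',(306,172),119),('markbot',(306,300),119)]:
    q=onz('wrist',*f(*p),z,st);print(n,q.round(1),(np.linalg.inv(T)@np.append(q,1)).round(1)[:2])
```

```text
end [508.6 239.7 119. ] [-20.1  -1.9]
top155 [550.1 247.6 119. ] [22.2 -1.8]
top105 [556.1 248.7 119. ] [28.2 -1.7]
disc L [525.6 264.6  84. ] [  1.4 -23.1]
disc R [540.6 225.   84. ] [ 8.7 18.5]
disc bottom [507.2 240.   84. ] [-21.3  -2.5]
disc top [550.6 248.   84. ] [22.8 -2.1]
armU [539.4 225.1  85. ] [ 7.5 18.2]
armD [526.  222.3  85. ] [-6.2 18.5]
mark top [548.1 247.1 119. ] [20.1 -1.6]
markbot [532.4 244.1 119. ] [ 4.  -1.7]
```

```bash
python3 -m pendant '[{"claw":0.094,"delta_pos":[0.001,-0.002,0.025],"rotation":[0,0,0]},{"claw":0.094,"delta_pos":[0.001,-0.002,0.048],"rotation":[0,0,0]},{"claw":0.05,"delta_pos":[0.001,-0.002,0.048],"rotation":[0,0,0]},{"claw":0.03,"delta_pos":[0.001,-0.002,0.048],"rotation":[0,0,0]},{"claw":0.01,"delta_pos":[0.001,-0.002,0.048],"rotation":[0,0,0]},{"claw":0.01,"delta_pos":[0.001,-0.002,0.048],"rotation":[0,0,0]},{"claw":0.0,"delta_pos":[0.001,-0.002,0.048],"rotation":[0,0,0]},{"claw":0.0,"delta_pos":[0.001,-0.002,0.048],"rotation":[0,0,0]}]' 55
```

```text
clock: 3.88
eef_pos: [530.1, 244.1, 92.1]
eef_rot: [3.141, 0.001, 0.19]
wrist_force: [0.1, -0.1, 0.3]
finger_gap: 37.2
```

Still closing; let it finish.

```bash
python3 -m pendant '[{"claw":0.0,"delta_pos":[0,0,0.002],"rotation":[0,0,0]},{"claw":0.0,"delta_pos":[0,0,0.002],"rotation":[0,0,0]},{"claw":0.0,"delta_pos":[0,0,0.002],"rotation":[0,0,0]},{"claw":0.0,"delta_pos":[0,0,0.002],"rotation":[0,0,0]},{"claw":0.0,"delta_pos":[0,0,0.002],"rotation":[0,0,0]}]' 55
```

```text
clock: 4.5
eef_pos: [529.9, 244.2, 90.0]
eef_rot: [3.141, 0.002, 0.19]
wrist_force: [-0.4, 2.6, -3.1]
finger_gap: 13.6
```

```bash
python3 -m pendant '[{"claw":0.0,"delta_pos":[0,0,0],"rotation":[0,0,-0.12]},{"claw":0.0,"delta_pos":[0,0,0],"rotation":[0,0,-0.24]},{"claw":0.0,"delta_pos":[0,0,0],"rotation":[0,0,-0.36]},{"claw":0.0,"delta_pos":[0,0,0],"rotation":[0,0,-0.48]},{"claw":0.0,"delta_pos":[0,0,0],"rotation":[0,0,-0.6]},{"claw":0.0,"delta_pos":[0,0,0],"rotation":[0,0,-0.72]},{"claw":0.0,"delta_pos":[0,0,0],"rotation":[0,0,-0.84]},{"claw":0.0,"delta_pos":[0,0,0],"rotation":[0,0,-0.96]},{"claw":0.0,"delta_pos":[0,0,0],"rotation":[0,0,-1.08]},{"claw":0.0,"delta_pos":[0,0,0],"rotation":[0,0,-1.16]}]' 55
python3 - <<'E'
from h import *
st=manip.read_state();print(st['moment'],st['joints'])
im=manip.camera('wrist');cv2.imwrite('pics/w3.png',im[:,:,::-1])
E
```

```text
clock: 5.75
eef_pos: [529.2, 245.0, 89.9]
eef_rot: [-3.139, 0.001, 1.354]
wrist_force: [-6.7, 5.9, 0.5]
finger_gap: 13.6
[1.04873716 0.97211811 0.1376122 ] [3.70280785e-01 4.89989038e-01 1.53976249e+00 9.94592388e-04
 1.11442914e+00 5.87083385e-01]
```

View pics/w3.png

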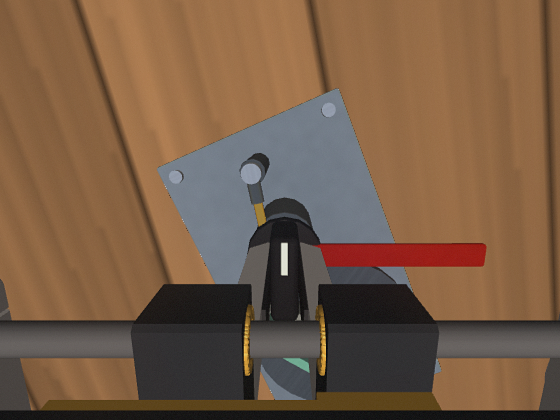

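```bash
python3 -m pendant '[{"claw":0.05,"delta_pos":[0,0,0],"rotation":[0,0,0]},{"claw":0.06,"delta_pos":[0,0,0],"rotation":[0,0,0]},{"claw":0.06,"delta_pos":[0,0,0],"rotation":[0,0,0]},{"claw":0.06,"delta_pos":[0,0,0],"rotation":[0,0,0]},{"claw":0.06,"delta_pos":[0,0,-0.02],"rotation":[0,0,0]},{"claw":0.06,"delta_pos":[0,0,-0.07],"rotation":[0,0,0]},{"claw":0.06,"delta_pos":[0,0,-0.12],"rotation":[0,0,0]},{"claw":0.06,"delta_pos":[0,0,-0.12],"rotation":[0,0,0]}]' 50
```

```text
clock: 6.8
eef_pos: [530.9, 245.4, 214.0]
eef_rot: [3.138, -0.003, 1.357]
wrist_force: [0.5, 0.3, -0.9]
finger_gap: 60.2
```

```bash
python3 -m pendant '[{"claw":0.06,"delta_pos":[-0.044,0.011,0],"rotation":[0,0,-0.18]},{"claw":0.06,"delta_pos":[-0.088,0.022,0],"rotation":[0,0,-0.36]},{"claw":0.06,"delta_pos":[-0.088,0.022,0],"rotation":[0,0,-0.54]},{"claw":0.06,"delta_pos":[-0.088,0.022,0],"rotation":[0,0,-0.72]},{"claw":0.06,"delta_pos":[-0.088,0.022,0],"rotation":[0,0,-0.9]},{"claw":0.06,"delta_pos":[-0.088,0.022,0],"rotation":[0,0,-1.0]},{"claw":0.06,"delta_pos":[-0.088,0.022,0],"rotation":[0,0,-1.0]}]' 50
python3 - <<'E'
from h import *
st=manip.read_state();print(st['joints'])
im=manip.camera('wrist');cv2.imwrite('pics/w4.png',im[:,:,::-1]);np.save('w4.npy',np.r_[st['eef_pos'],st['eef_rot']])
for n in('scene','side'):cv2.imwrite(f'pics/{n}1.png',manip.camera(n)[:,:,::-1])
E
```

```text
clock: 7.68
eef_pos: [533.5, 154.6, 212.9]
eef_rot: [3.138, 0.0, 2.356]
wrist_force: [0.3, 0.3, -0.2]
finger_gap: 60.1
[ 2.15437012e-01  3.04469885e-01  1.49750353e+00  1.45089861e-03
  1.33667827e+00 -5.70344893e-01]
```

View pics/w4.png

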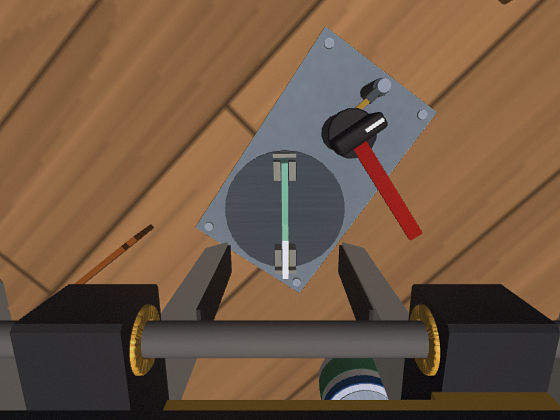

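Run:
```python
from h import *
v=np.load('w4.npy');st=dict(eef_pos=v[:3],eef_rot=v[3:]);T=toolT(st)
a=cv2.imread('pics/w4.png')
cv2.imwrite('pics/c6.png',cv2.resize(a[145:290,240:330],None,fx=4,fy=4,interpolation=cv2.INTER_CUBIC))
h=cv2.cvtColor(a,cv2.COLOR_BGR2HSV)
g=((h[...,1]>50)&(h[...,0]>60)&(h[...,0]<95)&(h[...,2]>110)); w=((h[...,2]>200)&(h[...,1]<30))
for n,m in(('g',g),('w',w)):
    m=m.copy(); m[:,:270]=0;m[:,300:]=0;m[:150]=0;m[290:]=0
    for r in range(155,285,8):
        c=np.where(m[r])[0]
        if len(c): 
            u=c.mean();p=onz('wrist',u,r,76,st);print(n,r,c.min(),c.max(),p.round(1),(np.linalg.inv(T)@np.append(p,1)).round(1)[:2])
    r=np.where(m.any(1))[0];print(n,r.min(),r.max(),[(np.linalg.inv(T)@np.append(onz('wrist',285,q,76,st),1)).round(1)[0] for q in(r.min()-.5,r.max()+.5)])
```

```text
g 163 282 287 [505.1 182.7  76. ] [40.  -0.6]
g 171 281 287 [510.  177.2  76. ] [32.6 -1.1]
g 179 281 287 [515.2 172.   76. ] [25.2 -1.1]
g 187 282 287 [520.9 167.   76. ] [17.8 -0.6]
g 195 282 287 [526.2 161.7  76. ] [10.2 -0.6]
g 203 282 287 [531.6 156.2  76. ] [ 2.5 -0.6]
g 211 282 287 [537.1 150.7  76. ] [-5.2 -0.6]
g 219 282 287 [542.7 145.2  76. ] [-13.1  -0.6]
g 227 282 288 [548.6 139.9  76. ] [-21.   -0.1]
g 235 282 288 [554.3 134.3  76. ] [-29.1  -0.1]
g 163 240 [np.float64(40.4), np.float64(-34.6)]
w 243 282 287 [559.7 128.2  76. ] [-37.2  -0.6]
w 251 283 287 [565.9 122.7  76. ] [-45.4  -0.1]
w 259 283 287 [571.7 116.8  76. ] [-53.7  -0.1]
w 267 283 287 [577.7 110.8  76. ] [-62.2  -0.1]
w 275 283 287 [583.7 104.8  76. ] [-70.7  -0.1]
w 241 278 [np.float64(-34.6), np.float64(-74.5)]
```

View pics/c6.png

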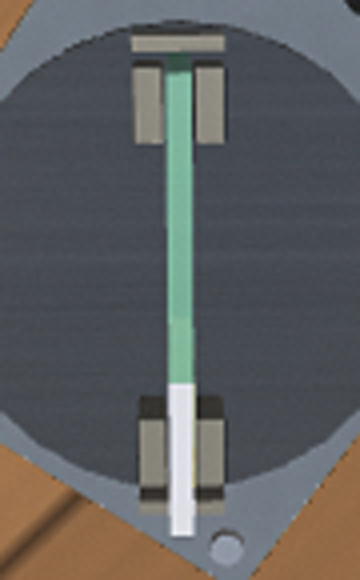

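```bash
python3 -m pendant '[{"claw":0.06,"delta_pos":[0,0,0.05],"rotation":[0,0,0]},{"claw":0.06,"delta_pos":[0,0,0.10],"rotation":[0,0,0]},{"claw":0.06,"delta_pos":[0,0,0.14],"rotation":[0,0,0]},{"claw":0.06,"delta_pos":[0,0,0.175],"rotation":[0,0,0]},{"claw":0.06,"delta_pos":[0,0,0.175],"rotation":[0,0,0]},{"claw":0.03,"delta_pos":[0,0,0.175],"rotation":[0,0,0]},{"claw":0.01,"delta_pos":[0,0,0.175],"rotation":[0,0,0]},{"claw":0,"delta_pos":[0,0,0.175],"rotation":[0,0,0]},{"claw":0,"delta_pos":[0,0,0.175],"rotation":[0,0,0]},{"claw":0,"delta_pos":[0,0,0.175],"rotation":[0,0,0]}]' 35
```

```text
clock: 9.07
eef_pos: [534.2, 155.1, 38.6]
eef_rot: [3.138, 0.001, 2.355]
wrist_force: [0.8, 0.5, -0.6]
finger_gap: 13.6
```

```bash
python3 -m pendant '[{"claw":0,"delta_pos":[0,0,0],"rotation":[0,0,0]},{"claw":0,"delta_pos":[0,0,0],"rotation":[0,0,0]},{"claw":0,"delta_pos":[0,0,0],"rotation":[0,0,0]}]' 35
python3 - <<'E'
from h import *
st=manip.read_state();print(st['moment'])
im=manip.camera('wrist');cv2.imwrite('pics/w5.png',im[:,:,::-1])
E
```

```text
clock: 9.45
eef_pos: [534.2, 155.1, 38.5]
eef_rot: [3.138, 0.001, 2.355]
wrist_force: [-1.2, -0.6, 1.1]
finger_gap: 5.9
[-0.06141991  0.09037955 -0.02169923]
```

View pics/w5.png

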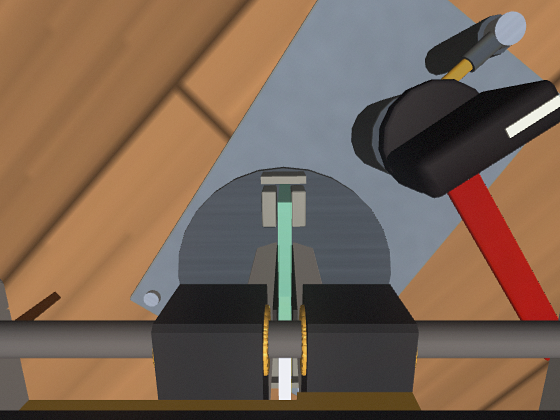

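The pads hold the clear part at plate x ≈ -20 and the gap reads 5.9 mm. Next I lift straight up.

```bash
python3 -m pendant '[{"claw":0,"delta_pos":[0,0,-0.008],"rotation":[0,0,0]},{"claw":0,"delta_pos":[0,0,-0.02],"rotation":[0,0,0]},{"claw":0,"delta_pos":[0,0,-0.035],"rotation":[0,0,0]},{"claw":0,"delta_pos":[0,0,-0.055],"rotation":[0,0,0]},{"claw":0,"delta_pos":[0,0,-0.085],"rotation":[0,0,0]},{"claw":0,"delta_pos":[0,0,-0.12],"rotation":[0,0,0]},{"claw":0,"delta_pos":[0,0,-0.15],"rotation":[0,0,0]},{"claw":0,"delta_pos":[0,0,-0.18],"rotation":[0,0,0]},{"claw":0,"delta_pos":[0,0,-0.20],"rotation":[0,0,0]},{"claw":0,"delta_pos":[0,0,-0.20],"rotation":[0,0,0]}]' 35
python3 - <<'E'
from h import *
st=manip.read_state();print(st['moment'],st['joints'])
im=manip.camera('wrist');cv2.imwrite('pics/w6.png',im[:,:,::-1])
im=manip.camera('scene')[130:230,250:400];cv2.imwrite('pics/s2.png',cv2.resize(im,None,fx=5,fy=5,interpolation=2)[:,:,::-1])
E
```

```text
clock: 10.75
eef_pos: [533.9, 154.7, 240.6]
eef_rot: [3.135, 0.003, 2.355]
wrist_force: [0.1, 0.4, -2.0]
finger_gap: 6.0
[-0.02329069  0.01864732  0.00907314] [ 0.21550687  0.28404101  1.4594129   0.00150391  1.3909858  -0.56890785]
```

View pics/w6.png

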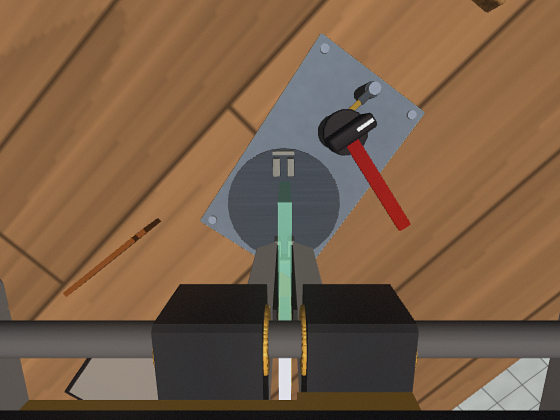

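View pics/s2.png

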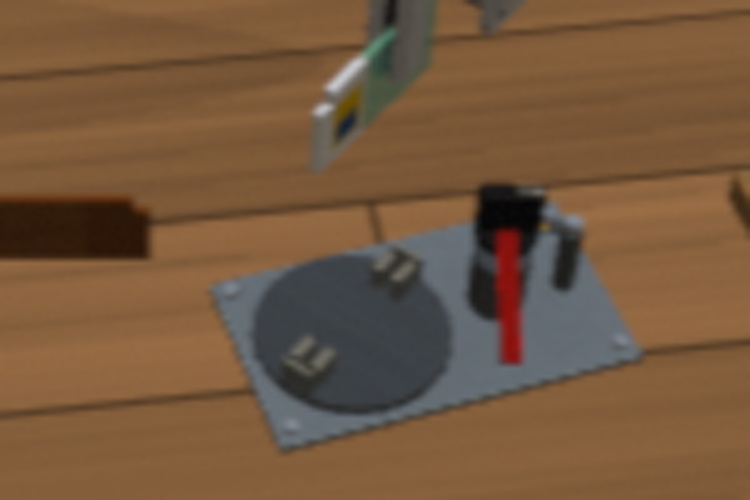

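```bash
cat > plan.py <<'E'
from h import *
def goal(th,al):
    th,al=np.radians([th,al]);r=np.array([np.cos(al),np.sin(al),0]);k=np.array([0,0,1.])
    z=r*np.sin(th)-k*np.cos(th);y=k*np.sin(th)+r*np.cos(th);return np.c_[np.cross(y,z),y,z]
def rel(Rg,pg):
    T=toolT(manip.read_state());d=T[:3,:3].T@(np.array(pg)-T[:3,3]);rv=R.from_matrix(T[:3,:3].T@Rg).as_rotvec()
    print('d',(d/1000).round(4),'rv',rv.round(3))
E
python3 - <<'E'
from plan import *
rel(goal(0,-14.1),(560,-141,240)); rel(goal(30,-14.1),(575,-145,240))
E
```

```text
d [-0.2282 -0.1898 -0.0024] rv [ 4.00e-03 -1.00e-03  1.03e+00]
d [-0.2416 -0.182  -0.0024] rv [-0.473 -0.271  1.005]
```

```bash
python3 -m pendant '[{"claw":0,"delta_pos":[-0.028,-0.023,0],"rotation":[0,0,0.12]},{"claw":0,"delta_pos":[-0.056,-0.047,0],"rotation":[0,0,0.25]},{"claw":0,"delta_pos":[-0.085,-0.071,0],"rotation":[0,0,0.38]},{"claw":0,"delta_pos":[-0.114,-0.095,0],"rotation":[0,0,0.51]},{"claw":0,"delta_pos":[-0.142,-0.119,0],"rotation":[0,0,0.64]},{"claw":0,"delta_pos":[-0.171,-0.142,0],"rotation":[0,0,0.77]},{"claw":0,"delta_pos":[-0.2,-0.166,0],"rotation":[0,0,0.9]},{"claw":0,"delta_pos":[-0.222,-0.185,0],"rotation":[0,0,1.0]},{"claw":0,"delta_pos":[-0.228,-0.19,0],"rotation":[0,0,1.03]},{"claw":0,"delta_pos":[-0.228,-0.19,0],"rotation":[0,0,1.03]}]' 35
python3 - <<'E'
from plan import *
print(manip.read_state()['joints'])
rel(goal(30,-14.1),(575,-145,220)); rel(goal(60,-14.1),(593.5,-149,200))
E
```

```text
clock: 12.1
eef_pos: [559.5, -140.8, 237.0]
eef_rot: [3.14, -0.003, 1.326]
wrist_force: [-0.3, 0.0, -1.2]
finger_gap: 5.6
[-0.3114129   0.33818322  1.39738614  0.00312535  1.40494273 -0.06681434]
d [-0.0004  0.016   0.017 ] rv [-0.522 -0.003  0.   ]
d [0.0002 0.0349 0.037 ] rv [-1.046e+00 -3.000e-03 -1.000e-03]
```

```bash
python3 -m pendant '[{"claw":0,"delta_pos":[0,0.004,0.004],"rotation":[-0.12,0,0]},{"claw":0,"delta_pos":[0,0.008,0.008],"rotation":[-0.24,0,0]},{"claw":0,"delta_pos":[0,0.012,0.012],"rotation":[-0.36,0,0]},{"claw":0,"delta_pos":[0,0.016,0.017],"rotation":[-0.48,0,0]},{"claw":0,"delta_pos":[0,0.02,0.022],"rotation":[-0.6,0,0]},{"claw":0,"delta_pos":[0,0.024,0.026],"rotation":[-0.72,0,0]},{"claw":0,"delta_pos":[0,0.028,0.03],"rotation":[-0.84,0,0]},{"claw":0,"delta_pos":[0,0.032,0.034],"rotation":[-0.96,0,0]},{"claw":0,"delta_pos":[0,0.035,0.037],"rotation":[-1.045,0,0]},{"claw":0,"delta_pos":[0,0.035,0.037],"rotation":[-1.045,0,0]}]' 35
python3 - <<'E'
from plan import *
print(manip.read_state()['joints'])
rel(goal(60,-14.1),(593.5,-149.2,102))
im=manip.camera('scene')[100:300,150:380];cv2.imwrite('pics/s3.png',cv2.resize(im,None,fx=3,fy=3,interpolation=2)[:,:,::-1])
E
```

```text
clock: 13.35
eef_pos: [597.0, -125.7, 206.0]
eef_rot: [2.207, -0.05, 1.398]
wrist_force: [-0.8, 0.2, -1.2]
finger_gap: 6.2
[-0.34087467  0.08883679  2.05502778  1.15897962  0.18029294 -1.21349997]
d [-0.0289 -0.0822  0.0616] rv [-0.115 -0.089 -0.002]
```

View pics/s3.png

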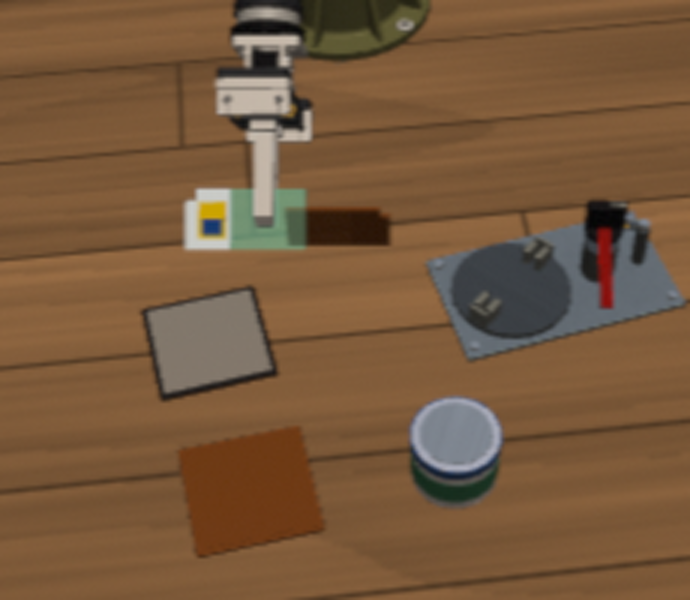

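```bash
cat > fk.py <<'E'
from plan import *
from scipy.optimize import least_squares
D=[([1.24137672,.300485958,1.52162459,0,1.32070174,-.0666149],[142.805,530.845,204.86]),
([.288359,.30867,1.293613,-.000657,1.540599,1.685318],[540.43,198.3,299.75]),
([.370281,.489989,1.539762,.000995,1.114429,.587083],[529.2,245.0,89.9]),
([.215437,.30447,1.4975,.00145,1.336678,-.570345],[533.5,154.6,212.9]),
([.215507,.284041,1.459413,.0015,1.390986,-.568908],[533.9,154.7,240.6]),
([-.311413,.338183,1.397386,.003125,1.404943,-.066814],[559.5,-140.8,237.0]),
([-.340875,.088837,2.055028,1.15898,.180293,-1.2135],[597.0,-125.7,206.0])]
Ry=lambda a:R.from_euler('y',a).as_matrix();Rz=lambda a:R.from_euler('z',a).as_matrix()
# tool at zero: find fixed final rotation G
def fk(q,p):
    h,a0,l1,l2,off,L,d=p
    M=Rz(q[0]);P=np.array([0,0,h])+M@np.array([a0,d,0])
    M=M@Ry(q[1]);P=P+M@[0,0,l1]
    M=M@Ry(q[2]);P=P+M@[off,0,l2]
    M=M@Rz(q[3])@Ry(q[4]);P=P+M@[0,0,L]
    M=M@Rz(q[5]);return P,M
G=np.array([[0,-1,0],[1,0,0],[0,0,1.]])
f=lambda p:np.concatenate([fk(q,p)[0]-x for q,x in D])
best=None
for s in range(30):
    r=np.random.RandomState(s);x0=[r.uniform(100,500),r.uniform(0,80),r.uniform(250,500),r.uniform(200,500),0,r.uniform(150,400),37]
    o=least_squares(lambda p:np.r_[f(p),0.002*(p[4])],x0)
    if best is None or o.cost<best.cost:best=o
p=best.x
if __name__=='__main__':
    print(p.round(1),best.cost,np.abs(f(p)).max())
    st=manip.read_state();P,M=fk(st['joints'],p);print(P,st['eef_pos']);print((M.T@toolT(st)[:3,:3]).round(2))
    for q,x in D[:1]: print((fk(q,p)[1]).round(2), R.from_euler('xyz',[-3.14,0,2.8788]).as_matrix().round(2))
E
python3 fk.py
```

```text
[ 2.213e+02 -1.000e-01  4.242e+02  4.476e+02  4.090e+01  2.707e+02
  3.660e+01] 0.007795446331874539 0.04789830824523733
[ 597.07198676 -125.44222504  205.79179626] [ 597.03916111 -125.43991355  205.82386545]
[[-0. -1. -0.]
 [ 1. -0.  0.]
 [-0.  0.  1.]]
[[-0.26 -0.97 -0.  ]
 [-0.97  0.26 -0.  ]
 [ 0.    0.   -1.  ]] [[-0.97  0.26 -0.  ]
 [ 0.26  0.97 -0.  ]
 [-0.   -0.   -1.  ]]
```

```bash
cat > ik.py <<'E'
from fk import *
lo=np.array([-3.03,-.79,.23,-1.04,0,-2.55]);hi=np.array([3.03,2.21,2.52,4.18,3.07,2.55])
def ik(Rg,pg,seeds=None):
    best=None
    for q0 in (seeds or [[-.3,.1,2.0,a,.5,-a] for a in(-.8,0,1.,1.6,2.3)]):
        def e(q):
            P,M=fk(q,p);return np.r_[(P-pg)/100,(M@G-Rg).ravel()]
        o=least_squares(e,np.clip(q0,lo+1e-3,hi-1e-3),bounds=(lo,hi))
        if best is None or o.cost<best.cost:best=o
    return best.x,best.cost
off=np.array([-57.1,0,-7.5])
def tcp(Rg,c): return np.array(c)-Rg@off
E
python3 - <<'E'
from ik import *
for th in(50,55,60,65):
    for al in(-40,-14,5,15,25,35,50):
        Rg=goal(th,al);pg=tcp(Rg,(573.4,-203,106));q,c=ik(Rg,pg)
        print(th,al,pg.round(0),'%.4f'%c,q.round(2))
E
```

```text
50 -40 [ 615. -163.  101.] 0.0163 [-0.18  0.37  1.89 -1.04  0.39  1.4 ]
50 -14 [ 593. -149.  101.] 0.0000 [-0.34  0.29  2.08  2.48  0.13 -2.55]
50 5 [ 574. -146.  101.] 0.0000 [-0.51  0.29  2.09  1.61  0.45 -2.02]
50 15 [ 564. -146.  101.] 0.0000 [-0.59  0.31  2.06  1.42  0.62 -2.02]
50 25 [ 554. -149.  101.] 0.0000 [-0.66  0.35  2.    1.27  0.79 -2.05]
50 35 [ 545. -153.  101.] 0.0000 [-0.71  0.4   1.93  1.15  0.95 -2.1 ]
50 50 [ 533. -162.  101.] 0.0000 [-0.75  0.48  1.79  0.98  1.17 -2.17]
55 -40 [ 615. -163.  102.] 0.0450 [-0.18  0.36  1.89 -1.04  0.38  1.4 ]
55 -14 [ 593. -149.  102.] 0.0034 [-0.37  0.3   2.11  2.47  0.23 -2.55]
55 5 [ 575. -146.  102.] 0.0000 [-0.53  0.31  2.13  1.86  0.52 -2.28]
55 15 [ 565. -146.  102.] 0.0000 [-0.62  0.34  2.09  1.6   0.68 -2.21]
55 25 [ 555. -149.  102.] 0.0000 [-0.69  0.38  2.03  1.41  0.85 -2.2 ]
55 35 [ 546. -153.  102.] 0.0000 [-0.74  0.43  1.94  1.25  1.   -2.21]
55 50 [ 534. -162.  102.] 0.0000 [-0.77  0.52  1.8   1.05  1.22 -2.25]
60 -40 [ 615. -163.  102.] 0.0876 [-0.19  0.36  1.89 -1.04  0.37  1.39]
60 -14 [ 594. -149.  102.] 0.012
[... 191 characters left out ...]
5. -149.  102.] 0.0000 [-0.71  0.41  2.04  1.52  0.91 -2.32]
60 35 [ 546. -153.  102.] 0.0000 [-0.76  0.46  1.96  1.34  1.06 -2.31]
60 50 [ 534. -161.  102.] 0.0000 [-0.8   0.55  1.8   1.12  1.28 -2.31]
65 -40 [ 615. -164.  103.] 0.1438 [-0.19  0.35  1.89 -1.04  0.35  1.38]
65 -14 [ 594. -149.  103.] 0.0277 [-0.43  0.33  2.14  2.44  0.44 -2.55]
65 5 [ 575. -146.  103.] 0.0009 [-0.57  0.38  2.17  2.1   0.71 -2.55]
65 15 [ 565. -146.  103.] 0.0000 [-0.66  0.41  2.13  1.86  0.85 -2.5 ]
65 25 [ 555. -148.  103.] 0.0000 [-0.74  0.45  2.06  1.61  0.99 -2.43]
65 35 [ 546. -152.  103.] 0.0000 [-0.78  0.5   1.97  1.42  1.13 -2.4 ]
65 50 [ 534. -161.  103.] 0.0000 [-0.82  0.59  1.8   1.18  1.33 -2.37]
```

Run:
```python
from ik import *
from scipy.spatial.transform import Slerp
st=manip.read_state();q0=st['joints'];T=toolT(st)
Rg=goal(57,30);pg=tcp(Rg,(573.4,-203,200));pl=tcp(Rg,(573.4,-203,106))
S=Slerp([0,1],R.from_matrix([T[:3,:3],Rg]));q=q0
for t in np.linspace(0,1,9)[1:]:
    qn,c=ik(S(t).as_matrix(),T[:3,3]+t*(pg-T[:3,3]),[q]);print(t,'%.5f'%c,qn.round(2),np.abs(qn-q).max().round(2));q=qn
for t in np.linspace(0,1,4)[1:]:
    qn,c=ik(Rg,pg+t*(pl-pg),[q]);print(t,'%.5f'%c,qn.round(2),np.abs(qn-q).max().round(2));q=qn
rel(Rg,pg);rel(Rg,pl)
```

```text
0.125 0.00000 [-0.4   0.09  2.07  1.33  0.29 -1.47] 0.24
0.25 0.00000 [-0.46  0.09  2.07  1.37  0.4  -1.6 ] 0.13
0.375 0.00000 [-0.51  0.11  2.06  1.37  0.51 -1.69] 0.11
0.5 0.00000 [-0.57  0.12  2.05  1.35  0.62 -1.76] 0.11
0.625 0.00000 [-0.61  0.15  2.04  1.33  0.73 -1.83] 0.1
0.75 0.00000 [-0.66  0.17  2.01  1.29  0.83 -1.88] 0.1
0.875 0.00000 [-0.69  0.2   1.98  1.26  0.92 -1.94] 0.09
1.0 0.00000 [-0.72  0.23  1.95  1.22  1.01 -1.98] 0.09
0.3333333333333333 0.00000 [-0.72  0.29  1.97  1.26  0.99 -2.07] 0.09
0.6666666666666666 0.00000 [-0.72  0.35  1.99  1.31  0.97 -2.16] 0.09
1.0 0.00000 [-0.72  0.41  1.99  1.36  0.95 -2.25] 0.09
d [-0.033  -0.0314 -0.0288] rv [-0.039  0.544 -0.436]
d [-0.0378 -0.107   0.0269] rv [-0.039  0.544 -0.436]
```

Radial tilting runs into the wrist singularity (j5 ≈ 0). With the tool heading about 30° left instead, the path is smooth and well inside the joint ranges.

```bash
python3 -m pendant '[{"claw":0,"delta_pos":[-0.004,-0.004,-0.004],"rotation":[-0.005,0.068,-0.055]},{"claw":0,"delta_pos":[-0.008,-0.008,-0.007],"rotation":[-0.01,0.136,-0.109]},{"claw":0,"delta_pos":[-0.012,-0.012,-0.011],"rotation":[-0.015,0.204,-0.164]},{"claw":0,"delta_pos":[-0.016,-0.016,-0.014],"rotation":[-0.02,0.272,-0.218]},{"claw":0,"delta_pos":[-0.021,-0.02,-0.018],"rotation":[-0.024,0.34,-0.273]},{"claw":0,"delta_pos":[-0.025,-0.024,-0.022],"rotation":[-0.029,0.408,-0.327]},{"claw":0,"delta_pos":[-0.029,-0.028,-0.025],"rotation":[-0.034,0.476,-0.382]},{"claw":0,"delta_pos":[-0.033,-0.031,-0.029],"rotation":[-0.039,0.544,-0.436]},{"claw":0,"delta_pos":[-0.033,-0.031,-0.029],"rotation":[-0.039,0.544,-0.436]},{"claw":0,"delta_pos":[-0.033,-0.031,-0.029],"rotation":[-0.039,0.544,-0.436]}]' 35
python3 - <<'E'
from ik import *
st=manip.read_state();print(st['joints'].round(2))
Rg=goal(57,30);rel(Rg,tcp(Rg,(573.4,-203,106)))
im=manip.camera('scene')[100:300,150:380];cv2.imwrite('pics/s4.png',cv2.resize(im,None,fx=3,fy=3,interpolation=2)[:,:,::-1])
E
```

```text
clock: 14.65
eef_pos: [550.2, -149.7, 196.0]
eef_rot: [2.148, -0.001, 2.094]
wrist_force: [-0.2, 0.5, -0.9]
finger_gap: 5.7
[-0.72  0.23  1.95  1.22  1.01 -1.98]
d [-0.0008 -0.079   0.0511] rv [-0.002 -0.    -0.001]
```

View pics/s4.png

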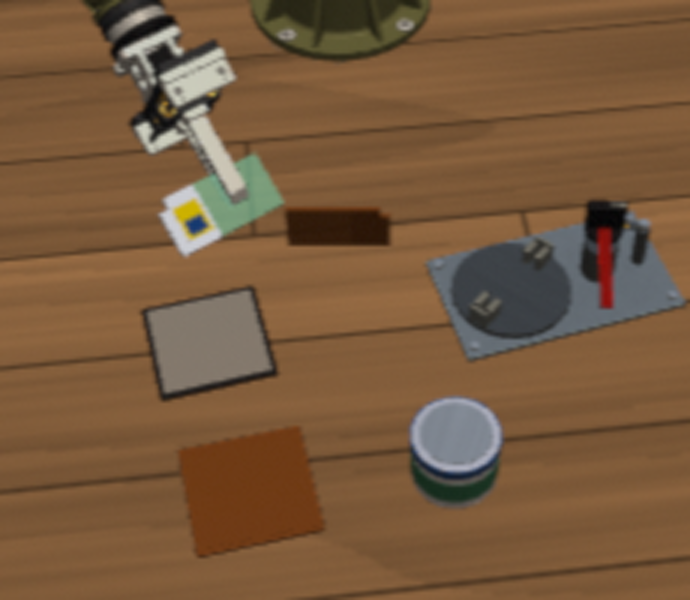

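```bash
python3 -m pendant '[{"claw":0,"delta_pos":[0,-0.02,0.013],"rotation":[0,0,0]},{"claw":0,"delta_pos":[0,-0.04,0.026],"rotation":[0,0,0]},{"claw":0,"delta_pos":[-0.001,-0.06,0.039],"rotation":[0,0,0]},{"claw":0,"delta_pos":[-0.001,-0.074,0.048],"rotation":[0,0,0]},{"claw":0,"delta_pos":[-0.001,-0.079,0.051],"rotation":[0,0,0]},{"claw":0,"delta_pos":[-0.001,-0.079,0.051],"rotation":[0,0,0]},{"claw":0,"delta_pos":[-0.001,-0.079,0.051],"rotation":[0,0,0]}]' 35
python3 - <<'E'
from ik import *
st=manip.read_state();print(st['joints'].round(2),st['qd'].round(3));T=toolT(st)
for n in('scene','side'):
    im=manip.camera(n);cv2.imwrite(f'pics/{n}5.png',im[:,:,::-1])
    x,y=(180,150) if n=='scene' else (230,210)
    cv2.imwrite(f'pics/{n}5c.png',cv2.resize(im[y:y+100,x:x+130],None,fx=6,fy=6,interpolation=2)[:,:,::-1])
cv2.imwrite('pics/w7.png',manip.camera('wrist')[:,:,::-1])
for n,o in(('frost',off),('label',[-52.6,3,-7.5]),('low',[-57,0,22.5])):
    P=(T@np.append(o,1))[:3];print(n,P.round(1),proj('scene',P),proj('side',P))
E
```

```text
clock: 15.58
eef_pos: [550.6, -150.6, 102.9]
eef_rot: [2.148, 0.0, 2.094]
wrist_force: [0.6, -0.0, -2.3]
finger_gap: 5.8
[-0.72  0.41  1.99  1.36  0.95 -2.24] [-0.005 -0.    -0.001  0.003  0.001 -0.003]
frost [ 573.7 -203.2  106.9] (np.float64(215.15349144594344), np.float64(193.77719116289265)) (np.float64(291.2925767484675), np.float64(260.54155778701715))
label [ 572.9 -198.5  109.5] (np.float64(216.55144768264975), np.float64(192.9162795272383)) (np.float64(290.3799877803807), np.float64(258.7857385063625))
low [ 595.5 -190.5   90.6] (np.float64(220.00860965701412), np.float64(201.95569817956903)) (np.float64(296.6134575883881), np.float64(258.51957000531337))
```

View pics/scene5c.png

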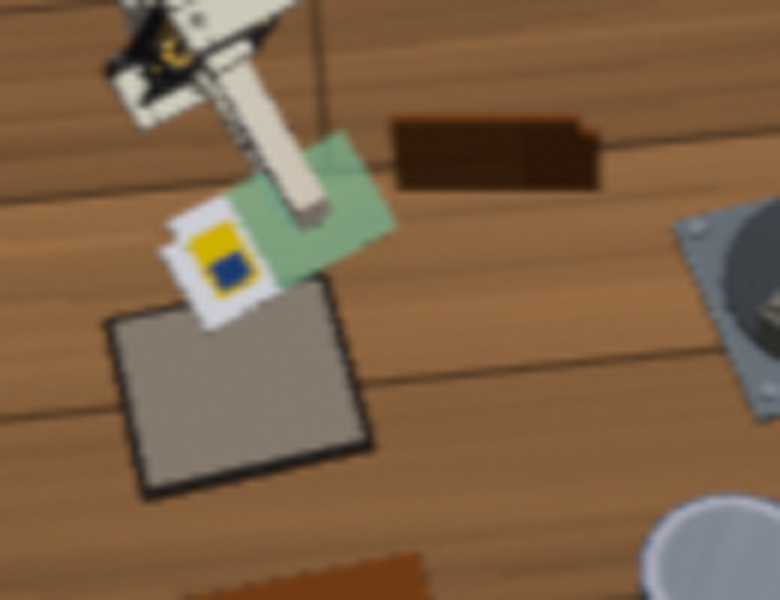

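View pics/side5c.png

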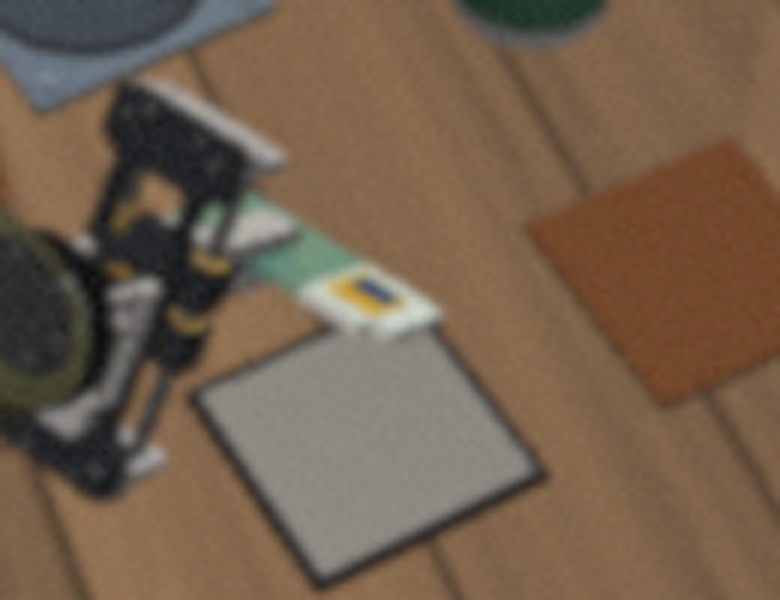

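View pics/w7.png

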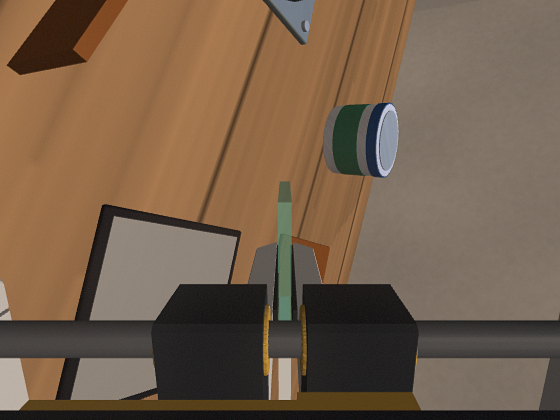

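```bash
python3 -m pendant '[{"claw":0,"delta_pos":[0,0,0],"rotation":[0,0,0]},{"claw":0,"delta_pos":[0,0,0],"rotation":[0,0,0]},{"claw":0,"delta_pos":[0,0,0],"rotation":[0,0,0]},{"claw":0,"delta_pos":[0,0,0],"rotation":[0,0,0]}]' 35
python3 - <<'E'
from h import *
print(tri(ray('scene',217.7,193),ray('side',291.7,258.8)))
st=manip.read_state();print(st['qd'].round(3),st['finger_gap'])
print('plate normal z',toolT(st)[2,1])
manip.sign_off()
E
```

```text
clock: 16.23
eef_pos: [550.5, -150.7, 102.6]
eef_rot: [2.148, -0.0, 2.094]
wrist_force: [-0.8, -0.2, -1.5]
finger_gap: 5.8
(array([ 575.43681983, -196.83146214,  108.97720373]), [2.55, 2.55])
[-0.001  0.    -0.    -0.001 -0.     0.001] 5.8187294467664845
plate normal z 0.8381989962553927
the job is handed in; nothing more can be done
```

The job is handed in at 16.2 s of the 58 s allowed; `sign_off()` gives no verdict. I turned the knob 1.16 rad anticlockwise, past its detent. The red arm stayed off the plate after I let go. I then gripped the plate by its clear part, pads about 12 to 28 mm on the clear side of its middle. I drew it straight up and carried it to the grey pad.

| Last check | Result |
|---|---|
| Grip | gap 5.8 mm on the 6 mm glass, joint speeds about zero |
| Label face | up, about 33° off flat |
| Frosted end, worked out from the arm pose | centre at (574, -203) mm; pad centre measured at (573, -203) mm |
| Label seen from two cameras | (575, -197, 109) mm, within 3 mm of the (573, -199, 110) mm from the arm pose; rays miss by 2.6 mm each, about the calibration error |
| Height above the pad top | label about 103 mm, lowest plate edge about 85 mm |

- **Failed move:** My first try at tilting the plate radially ran into the wrist singularity and stopped short of its target. I finished with the tool heading 30° to the left instead.
- **Camera disagreement:** The scene and side cameras disagreed by about 6 mm on the stand, so I took the final positions for the knob and plate from the wrist camera.
- **Bystanders:** I did not move the tin, jar or sanding block, or either brown look-alike. The wrist force readings showed no unexpected contact.

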